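# Index the rotary table so that the bearing comes to the pointer

### The arm

A 7-joint arm with a two-finger parallel gripper is mounted at the origin on a cart in front of the work surface, level with it; the furniture and walls round the work are solid. World frame = base frame: x ahead of the robot, y to its left, z up, the work surface at z = 0. Lengths are in m, angles in rad, forces in N, time in s.
With the tool pointing down it reaches from about 0.4 to 0.85 m from the base axis. Payload 10.4 kg.
Tool frame: the origin (TCP) lies on the centre line of the jaws, within the pads' length; the fingertips stand 14 mm ahead of it and the grasp point (between the pads) lies 5 mm behind it (manip.tip_reach is the distance from the TCP to the fingertips, in m); z points along the fingers, y is the line along which they close (so a half turn about z gives the same grasp; the last joint's range is limited). The gripper opens to 85 mm and grips with 20 to 120 N. Pads are 22 mm wide; open, the fingers measure 114 mm over their backs; the gripper's body (76 mm by 85 mm) begins 54 mm behind the grasp point. The pads swing forward as they close: fully open they stand 13 mm farther back than shut.
Start: joints at [1.249, 0.332, -0.065, 1.46, 0.022, 1.35, -0.088], TCP at [0.184, -0.597, 0.245] pointing down, gripper open.
Joint ranges: [-2.6, 2.6], [-0.5, 2.12], [-1.47, 1.34], [0.16, 2.42], [-1.27, 4.41], [0.06, 2.06], [-2.6, 2.6]. Speed limits (rad/s): [2.22, 2.22, 2.79, 2.79, 3.14, 3.14, 3.14].

### API

Orientations are given as a unit quaternion [x, y, z, w].
In Python, from workcell import manip gives the robot as it stands.
- The arm moves only by the shell command python3 -m pendant 'ROWS' [FORCE]. ROWS is JSON, a list of rows, each a list of 7 numbers: the shift along the tool's x, y, z in units of 50 mm (1.0 is 50 mm), then the turn, a rotation vector about the tool's x, y, z in units of 8 degrees (1.0 is 8 degrees), then the opening, from -1 (shut) to 1 (fully open), so that 0 is half open. In form: [[dx, dy, dz, ax, ay, az, jaw], ...]. A call has exactly 10 rows; each row is the pose to reach, as a shift and turn from the pose commanded when the call began, along the tool's axes at that moment; what a row does not reach only later rows make up. A row lasts 1/8 s, in which the tool goes at most 62.5 mm and 10.7 degrees, less where a joint would pass 70% of its speed; a pose out of reach is approached as far as the arm can. A call with a gripper value outside its range is refused whole. The fingers move at their own pace and stop on an object; FORCE is the grip in N (left out, the last holds). Time passes only in rows, so rows that repeat a pose let the fingers close, or fill a call up. It gives the time, the measured TCP pose, the force, the opening and the grip force at its end, in the units of the state.
- manip.get_obs(): the state, without advancing time (a new reading comes with each control period).
- manip.camera(name): name is "scene" or "side" or "wrist"; returns (picture, depth): 480x640x3 uint8, red, green, blue; 480x640 float32, m along the optical axis (not along the pixel's ray), 0 where there is no reading.
- manip.get_calibration(name): a dict with "fx", "fy", "cx", "cy" (pixels), "xyz" and "orientation" of the camera in the world. Camera axes: x right, y up, looking along -z (the intrinsics and any distortion apply to the point x, -y, -z); pixel columns grow to the right and rows downward; lengths in m; the calibration is good to about 2 mm. The wrist camera is an equidistant fisheye: a pixel r from the principal point sees the ray r / f radians off the axis. A picture is of the moment at which its call begins: read the wrist's pose just before it. get_calibration takes no time and is no camera call; for the wrist camera it gives the pose at the moment of the call.
- manip.hand_in(): hands the job in; it is judged then, once.
Trained networks look in the newest picture that a camera, given by its name, has taken for a name from the list of things; names that differ only in an ending like _2 or _b are one class to them, and where a whole thing is asked for, a point or a joint stands for the part that bears it (a point fixed in the world has none). Each returns a list of dicts, best first, with "p" (0 to 1); they miss things now and then, are a little off and sometimes report something else, mostly with a low value. They report only what shows in the picture. A call takes as long as a camera call. They do not tell look-alikes from the thing itself.
- manip.find_in(thing, camera): "box" ([left, top, right, bottom] in pixels, round what is visible of it).
- manip.trace(thing, camera): "pixels" (480x640 bool, what is visible of it) and "box" ([left, top, right, bottom] in pixels, round what is visible of it).
- manip.tip_of(thing, camera): "pixel" ([column, row] in pixels: a listed point, or the origin of a listed thing).
The state is a dict: "clock": time; "joint_pos": joint angles; "joint_velocities": joint speeds; "tau": joint torques, N m; "position": TCP position; "ee_rot": TCP orientation; "ft_force": force on the tool from outside, world axes, zero at the start; "torque": the same for the moment, N m; "grip_width": opening from 0.0 (shut) to 1.0 (fully open); "grasp_force": force on a finger pad.
Only numpy, scipy, OpenCV 4.12 (cv2) and the standard library are available. Lean on these libraries where they do the work, as an engineer would, in place of code of your own. Each camera call takes 0.05 s, during which the arm holds its last target. There are 200 camera calls.

### The job

Push the rotary index table, which has yellow posts to push on, round to its next catch: one position, in whichever direction brings the ball bearing to the red pointer, and leave it settled there. Do not touch the bearing or the hexagon nut; both must stay lying in their nests.

Things in the scene. Friction and masses are not known exactly. Their poses are not given: they have to be found in the camera images.
- index_base: Fixed blue base of an index table, 244 mm across. Origin on the turning axis at bench level, z up. Red pointer on its -x side, 112-144 mm from the axis, top at 57 mm. On it turns an aluminium plate, 220 mm across, top face at 64 mm, hub to 78 mm. Four yellow round posts on the plate, 14 mm thick, tops at 114 mm, centres 96 mm from the axis, at the start 45, 135, 225, 315 degrees from base x.
- index_plate (a joint): Plate angle on the base, rad, 0 at the start, counter-clockwise from above positive; turns both ways. +1.571 brings the nest on the base's +y side to the pointer, -1.571 the one on the -y side. A spring catch holds it at each quarter turn: about 5 N at a post moves it; past 45 degrees it pulls itself on into the next catch in about a second, to within 3 degrees.
- ball_bearing: Bright steel ball bearing, 42 mm across, 12 mm high, loose in a nest on the plate, on the +y or the -y side of the base. Origin: centre of its underside, on the plate's top face. The four nests are black rings (inside 50, outside 58, rim 6 mm high), centres 68 mm from the axis, half-way between the posts; at the start on the base's -x (pointer), +y, +x and -y sides.
- hex_nut: Steel hexagon nut, 22 mm across, 10 mm high, loose in the nest across the axis from the bearing's; the other two nests are empty. Origin: centre of its underside, on the plate's top face, 64 mm above the bench.
Things that resemble listed ones, but are neither listed nor needed, are in the scene too. There is more than one size of the ball_bearing; the one meant has the size given above.

How it is judged:
By the outcome, as a careful person would: the job done as asked, in the order asked, and still so for the second after the job is handed in, with the robot touching nothing.
It also fails if it takes over 35 s, if anything falls off the work surface, if the arm or the gripper's body presses on something with over 40 N, if the wrist force passes 120 N, or if a joint passes its speed limit or range.

## Working session

There is one attempt and no reset: what is moved stays moved. The work goes in short steps, Python scripts to look and compute and a shell command to move; the robot and the scene stay as the last step left them, time stands still between calls to the robot, and variables do not carry over. Pictures are saved under pics/ and viewed, at most 10 in all, crops included, and the job is handed in when it is done.

```bash
mkdir -p pics
cat > h.py <<'E'
import numpy as np,cv2
from scipy.spatial.transform import Rotation as R
from workcell import manip
def cloud(cam,d):
    c=manip.get_calibration(cam); v,u=np.mgrid[0:480,0:640]
    p=np.stack([(u-c['cx'])/c['fx']*d,-(v-c['cy'])/c['fy']*d,-d],-1)
    return p@R.from_quat(c['orientation']).as_matrix().T+np.array(c['xyz'])
def proj(cam,P):
    c=manip.get_calibration(cam); q=(np.array(P)-c['xyz'])@R.from_quat(c['orientation']).as_matrix()
    return c['cx']+c['fx']*q[...,0]/-q[...,2], c['cy']+c['fy']*q[...,1]/q[...,2]
E
python3 - <<'E'
from h import *
o=manip.get_obs();print(o['clock'],o['position'],o['ee_rot'])
for n in('scene','side'):
    im,d=manip.camera(n); cv2.imwrite(f'pics/{n}0.png',im[:,:,::-1]); np.save(n+'.npy',d); np.save(n+'_im.npy',im)
    print(n,manip.get_calibration(n))
    for t in('index_base','ball_bearing','hex_nut'):
        print(t,[(r['box'],round(r['p'],2)) for r in manip.find_in(t,n)])
    P=cloud(n,d)
    hsv=cv2.cvtColor(im,cv2.COLOR_RGB2HSV)
    for nm,m in(('yellow',cv2.inRange(hsv,(20,120,80),(35,255,255))),('red',cv2.inRange(hsv,(0,150,70),(8,255,255))|cv2.inRange(hsv,(172,150,70),(180,255,255)))):
        k,l,s,c=cv2.connectedComponentsWithStats(m)
        for i in range(1,k):
            if s[i,4]>15:
                q=P[(l==i)&(d>0)]; print(nm,c[i].round(),s[i,4],np.median(q,0).round(3),q.max(0).round(3) if len(q) else'')
E
```

```text
0.0 [ 0.18387522 -0.59695447  0.24448606] [ 9.88855621e-01  1.48875883e-01 -1.44491358e-04 -7.14977800e-04]
scene {'fx': 552.1032259430294, 'fy': 552.1032259430294, 'cx': 315.34358320600444, 'cy': 246.15138284873248, 'xyz': array([ 0.24965283, -0.60803764,  0.46773011]), 'orientation': array([ 0.49792172, -0.13275847, -0.21620997,  0.82927824])}
index_base [([233.3, 188.1, 389.7, 314.0], 0.66)]
ball_bearing [([324.2, 245.4, 352.3, 258.9], 0.85), ([384.7, 318.2, 408.5, 334.6], 0.62)]
hex_nut []
yellow [345. 196.] 378 [0.782 0.199 0.065] [0.874 0.388 0.115]
yellow [261. 214.] 203 [0.575 0.144 0.093] [0.582 0.153 0.115]
yellow [376. 232.] 221 [ 0.7   -0.001  0.095] [0.855 0.21  0.115]
yellow [294. 250.] 253 [0.565 0.009 0.094] [0.609 0.106 0.115]
red [242. 261.] 168 [0.512 0.08  0.056] [0.53  0.092 0.059]
red [467. 275.] 733 [ 0.833 -0.073  0.019] [ 0.873 -0.023  0.022]
side {'fx': 579.0396152804975, 'fy': 579.0396152804975, 'cx': 318.8919497460947, 'cy': 241.96415842728095, 'xyz': array([0.36829692, 0.74217966, 0.43245587]), 'orientation': array([-0.08895817,  0.5269469 ,  0.83301349, -0.14318497])}
index_base [([206.0, 200.3, 390.3, 349.7], 0.92)]
ball_bearing [([295.3, 224.1, 321.3, 245.2], 0.57)]
hex_nut [([261.2, 271.9, 276.7, 282.9], 0.57)]
yellow [427.  95.] 95 [ 0.667 -1.152  0.063] [ 0.688 -1.131  0.071]
yellow [271. 216.] 254 [0.703 0.007 0.093] [0.796 0.012 0.117]
yellow [355. 230.] 283 [0.568 0.017 0.094] [0.63  0.022 0.118]
yellow [223. 252.] 325 [0.712 0.143 0.095] [0.721 0.148 0.117]
yellow [317. 272.] 358 [0.577 0.153 0.094] [0.598 0.156 0.117]
yellow [134. 300.] 820 [0.789 0.237 0.061] [0.816 0.258 0.067]
red [218. 231.] 352 [ 0.833 -0.057  0.022] [ 0.873 -0.046  0.024]
red [378. 298.] 750 [0.513 0.095 0.039] [0.532 0.099 0.06 ]
```

View pics/scene0.png

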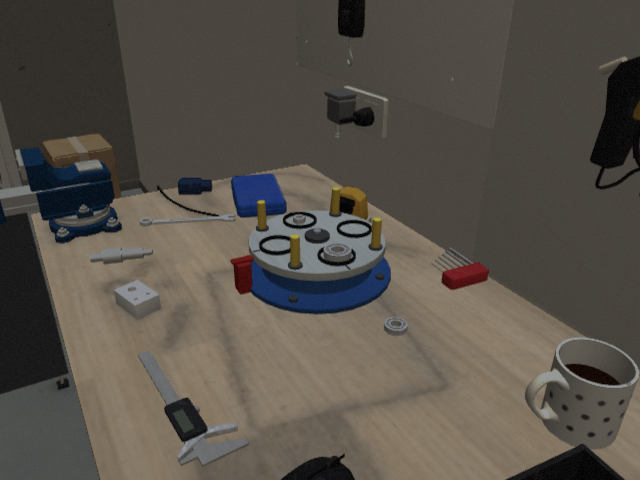

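View pics/side0.png

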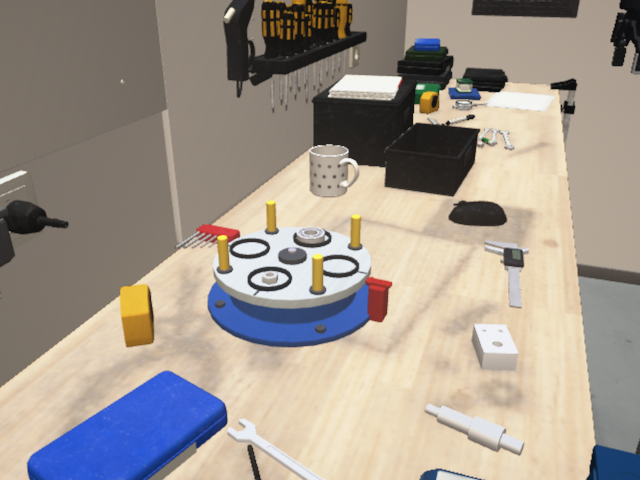

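The scene picture shows the table at about (318,245), with the red pointer on its left at (242,261). The 42 mm bearing sits in the near nest (337,253), which is the -y side, and the nut is across from it at (299,220). A look-alike bearing lies on the bench at (396,325). The side picture agrees: bearing at (311,235) on the far side, nut at (269,277), pointer at (378,298). Bringing the bearing to the pointer therefore needs −1.571, clockwise.

Run:
```python
from h import *
from scipy.optimize import least_squares
Q=[];B=[]
for n in('scene','side'):
    d=np.load(n+'.npy');im=np.load(n+'_im.npy');P=cloud(n,d)
    m=cv2.inRange(cv2.cvtColor(im,cv2.COLOR_RGB2HSV),(20,120,80),(35,255,255))>0
    m&=(d>0)&(np.hypot(P[...,0]-.64,P[...,1]-.08)<.115)&(P[...,2]>.075)&(P[...,2]<.112)
    Q.append(P[m]);
    pl=(abs(P[...,2]-.064)<.004)&(d>0)&(np.hypot(P[...,0]-.64,P[...,1]-.08)<.14); 
    print(n,'plate extents',P[pl].min(0).round(3),P[pl].max(0).round(3))
    t=(d>0)&(P[...,2]>.12)&(P[...,0]>.1)&(P[...,0]<.75)&(P[...,1]>-.7)&(P[...,1]<.3); print('tall',t.sum(),P[t].min(0) if t.any() else'',P[t].max(0) if t.any() else '')
a=np.radians([45,135,225,315])
def res(p,Q):
    c=p[:2]+.096*np.stack([np.cos(a+p[2]),np.sin(a+p[2])],1)
    return np.min(np.linalg.norm(Q[:,None,:2]-c,axis=2),1)-.007
for q in Q+[np.vstack(Q)]:
    s=least_squares(res,[.64,.08,-.05],args=(q,),loss='soft_l1',f_scale=.002); print(s.x,np.degrees(s.x[2]),np.median(abs(s.fun)))
cx,cy,y=s.x;C=np.array([cx,cy])
print('pointer',C-.128*np.array([np.cos(y),np.sin(y)]),'tip',manip.tip_reach)
for n in('scene','side'): print(n,'bearing,nut proj',proj(n,[[cx+.068*np.sin(y),cy-.068*np.cos(y),.07],[cx-.068*np.sin(y),cy+.068*np.cos(y),.07]]))
o=manip.get_obs();p=np.array(o['position']);M=R.from_quat(o['ee_rot']).as_matrix();print(M.round(3))
n=-M[:2,1]
def T(w): return (M.T@(np.array(w)-p)/.05).round(2)
for t,b in((225,.055),(225,.022),(215,.022),(205,.022),(195,.022),(185,.022),(175,.022),(168,.022)):
    e=np.radians(t)+y; w=C+.096*np.array([np.cos(e),np.sin(e)])-b*n
    print(t,b,w.round(3),T([*w,.245]),T([*w,.1]))
```

```text
scene plate extents [ 0.53  -0.034  0.06 ] [0.749 0.185 0.068]
tall 0  
side plate extents [ 0.504 -0.035  0.06 ] [0.749 0.186 0.068]
tall 3409 [ 0.1659456  -0.69970654  0.12000953] [ 0.7499369  -0.53785724  0.37858601]
[ 0.64038648  0.07675276 -0.06799387] -3.895761652940446 0.000780816470796598
[ 0.63942954  0.07984036 -0.00567204] -0.3249839317052292 0.0017175470871322396
[ 0.64226726  0.07499298 -0.06991206] -4.005666215315713 0.0009085455881327909
pointer [0.51457995 0.08393444] tip 0.014
scene bearing,nut proj (array([338.04367898, 301.04217694]), array([253.38407032, 218.43536815]))
side bearing,nut proj (array([311.74364182, 268.92757365]), array([236.43421843, 276.83562502]))
[[ 0.956  0.294  0.   ]
 [ 0.294 -0.956  0.   ]
 [ 0.    -0.    -1.   ]]
225 0.055 [ 0.586 -0.041] [ 1.096e+01 -8.270e+00  1.000e-02] [10.96 -8.27  2.91]
225 0.022 [ 0.576 -0.009] [ 1.096e+01 -8.930e+00  1.000e-02] [10.96 -8.93  2.91]
215 0.022 [0.566 0.005] [ 1.085e+01 -9.250e+00  1.000e-02] [10.85 -9.25  2.91]
205 0.022 [0.559 0.02 ] [ 1.08e+01 -9.58e+00  1.00e-02] [10.8  -9.58  2.91]
195 0.022 [0.555 0.036] [ 1.081e+01 -9.920e+00  1.000e-02] [10.81 -9.92  2.91]
185 0.022 [0.553 0.052] [ 1.087e+01 -1.025e+01  1.000e-02] [ 10.87 -10.25   2.91]
175 0.022 [0.554 0.069] [ 1.099e+01 -1.056e+01  1.000e-02] [ 10.99 -10.56   2.91]
168 0.022 [0.556 0.08 ] [ 1.111e+01 -1.076e+01  1.000e-02] [ 11.11 -10.76   2.91]
```

The table fit is consistent: centre (0.641, 0.076), yaw −4°, and the projected bearing and nut land on their pixels. I'll approach high with the jaws shut.

```bash
python3 -m pendant '[[0.4,-0.3,-0.2,0,0,0,-1],[1.2,-0.9,-0.4,0,0,0,-1],[2.0,-1.5,-0.4,0,0,0,-1],[2.8,-2.1,-0.4,0,0,0,-1],[3.6,-2.7,-0.4,0,0,0,-1],[4.4,-3.3,-0.4,0,0,0,-1],[5.2,-3.9,-0.4,0,0,0,-1],[6.0,-4.5,-0.3,0,0,0,-1],[6.8,-5.1,-0.1,0,0,0,-1],[7.6,-5.7,0,0,0,0,-1]]'
cat > t.py <<'E'
from h import *
C=np.array([.641,.076]);y=np.radians(-4)
o=manip.get_obs();p=np.array(o['position']);M=R.from_quat(o['ee_rot']).as_matrix();n=-M[:2,1]
print(o['clock'],p,o['grip_width'],np.degrees(np.arctan2(M[1,0],M[0,0])),M[:,2].round(3))
for t,b,z in((225,.055,.245),(225,.055,.1),(225,.022,.1),(215,.022,.1),(205,.022,.1),(195,.022,.1),(185,.022,.1),(175,.022,.1),(168,.022,.1)):
    e=np.radians(t)+y; w=C+.096*np.array([np.cos(e),np.sin(e)])-b*n
    print(t,b,w.round(3),(M.T@(np.array([*w,z])-p)/.05).round(2))
E
python3 t.py
```

```text
clock: 1.65
position: [0.464, -0.2105, 0.2456]
ee_rot: [0.989, 0.149, 0.0, 0.0]
ft_force: [0.8, -0.7, 0.2]
grip_width: -0.001
grasp_force: 0.0
1.65 [ 0.46398157 -0.21048005  0.24564002] -0.0009360063347672713 17.174935369435094 [ 0.    -0.001 -1.   ]
225 0.055 [ 0.585 -0.04 ] [ 3.32 -2.55  0.01]
225 0.055 [ 0.585 -0.04 ] [ 3.32 -2.56  2.91]
225 0.022 [ 0.575 -0.008] [ 3.32 -3.22  2.91]
215 0.022 [0.565 0.006] [ 3.21 -3.53  2.91]
205 0.022 [0.558 0.021] [ 3.16 -3.86  2.91]
195 0.022 [0.553 0.037] [ 3.16 -4.2   2.91]
185 0.022 [0.552 0.053] [ 3.23 -4.53  2.91]
175 0.022 [0.553 0.07 ] [ 3.35 -4.84  2.91]
168 0.022 [0.555 0.081] [ 3.47 -5.04  2.91]
```

```bash
python3 -m pendant '[[0.7,-0.5,0,0,0,0,-1],[1.4,-1.0,0,0,0,0,-1],[2.1,-1.6,0,0,0,0,-1],[2.8,-2.1,0.2,0,0,0,-1],[3.3,-2.5,0.7,0,0,0,-1],[3.3,-2.5,1.3,0,0,0,-1],[3.3,-2.5,1.9,0,0,0,-1],[3.3,-2.5,2.5,0,0,0,-1],[3.3,-2.5,2.9,0,0,0,-1],[3.3,-2.5,2.9,0,0,0,-1]]'
python3 t.py
python3 - <<'E'
from h import *
im,d=manip.camera('scene'); cv2.imwrite('pics/s1.png',cv2.resize(im[150:330,180:460,::-1],None,fx=2.5,fy=2.5))
E
```

```text
clock: 2.9
position: [0.5834, -0.0445, 0.0996]
ee_rot: [0.989, 0.149, -0.001, -0.0]
ft_force: [0.2, 0.0, 0.1]
grip_width: -0.003
grasp_force: 0.0
2.9 [ 0.58339172 -0.04451566  0.09958841] -0.003152711787923125 17.15473324746071 [-0.002  0.    -1.   ]
225 0.055 [ 0.585 -0.04 ] [ 0.05 -0.09 -2.91]
225 0.055 [ 0.585 -0.04 ] [ 0.06 -0.09 -0.01]
225 0.022 [ 0.575 -0.008] [ 0.06 -0.75 -0.01]
215 0.022 [0.565 0.006] [-0.05 -1.06 -0.01]
205 0.022 [0.558 0.021] [-0.1  -1.39 -0.01]
195 0.022 [0.553 0.037] [-0.1  -1.73 -0.01]
185 0.022 [0.552 0.053] [-0.03 -2.06 -0.01]
175 0.022 [0.553 0.07 ] [ 0.09 -2.37 -0.01]
168 0.022 [0.555 0.081] [ 0.2  -2.57 -0.01]
```

View pics/s1.png

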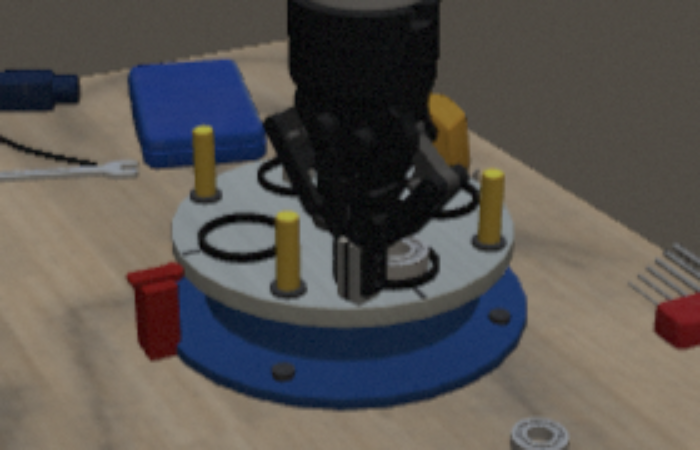

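The fingers are above the plate's rim at about (355,290), between the front-left post (287,255) and the bearing (410,255), touching neither. Now I'll push along the arc.

```bash
python3 -m pendant '[[0.05,-0.3,0,0,0,0,-1],[0.05,-0.55,0,0,0,0,-1],[0.05,-0.7,0,0,0,0,-1],[0.0,-0.85,0,0,0,0,-1],[-0.05,-1.0,0,0,0,0,-1],[-0.08,-1.15,0,0,0,0,-1],[-0.1,-1.3,0,0,0,0,-1],[-0.1,-1.45,0,0,0,0,-1],[-0.1,-1.6,0,0,0,0,-1],[-0.1,-1.7,0,0,0,0,-1]]'
python3 t.py;  python3 - <<'E'
from h import *
im,d=manip.camera('scene'); cv2.imwrite('pics/s2.png',cv2.resize(im[150:330,180:460,::-1],None,fx=2.5,fy=2.5))
E
```

```text
clock: 4.2
position: [0.5536, 0.0342, 0.0999]
ee_rot: [0.989, 0.149, -0.001, 0.0]
ft_force: [-1.8, -4.1, -0.4]
grip_width: 0.001
grasp_force: 2.1
4.2 [0.55355265 0.03417645 0.09988321] 0.0009263062378253403 17.08334780691689 [-0.001 -0.001 -1.   ]
225 0.055 [ 0.585 -0.04 ] [ 0.16  1.59 -2.9 ]
225 0.055 [ 0.585 -0.04 ] [ 0.16  1.59 -0.  ]
225 0.022 [ 0.575 -0.008] [ 0.16  0.93 -0.  ]
215 0.022 [0.565 0.006] [ 0.05  0.62 -0.  ]
205 0.022 [0.558 0.021] [ 0.    0.29 -0.  ]
195 0.022 [0.553 0.037] [ 0.01 -0.05 -0.  ]
185 0.022 [0.551 0.053] [ 0.07 -0.38 -0.  ]
175 0.022 [0.553 0.07 ] [ 0.19 -0.69 -0.  ]
168 0.022 [0.555 0.081] [ 0.31 -0.89 -0.  ]
```

View pics/s2.png

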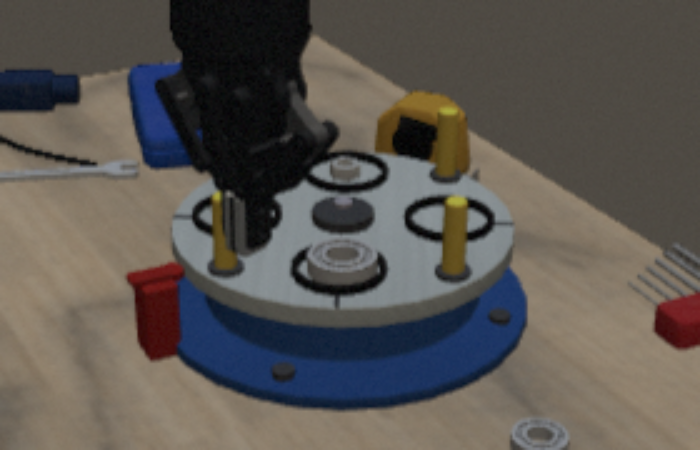

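The post at (220,235) is in contact and the plate has turned about 30° clockwise. The bearing (342,262) and nut (345,168) are still in their nests. I'll carry on past 45°.

```bash
python3 -m pendant '[[0.01,-0.1,0,0,0,0,-1],[0.03,-0.2,0,0,0,0,-1],[0.05,-0.3,0,0,0,0,-1],[0.08,-0.4,0,0,0,0,-1],[0.1,-0.48,0,0,0,0,-1],[0.14,-0.56,0,0,0,0,-1],[0.18,-0.64,0,0,0,0,-1],[0.2,-0.7,0,0,0,0,-1],[0.23,-0.75,0,0,0,0,-1],[0.23,-0.75,0,0,0,0,-1]]'
python3 -m pendant '[[0,0,0,0,0,0,-1],[0,0,0,0,0,0,-1],[0,0,0,0,0,0,-1],[0,0,0,0,0,0,-1],[0,0,0,0,0,0,-1],[0,0,0,0,0,0,-1],[0,0,0,0,0,0,-1],[0,0,0,0,0,0,-1],[0,0,0,0,0,0,-1],[0,0,0,0,0,0,-1]]'
python3 - <<'E'
from h import *
im,d=manip.camera('scene'); cv2.imwrite('pics/s3.png',cv2.resize(im[150:330,180:460,::-1],None,fx=2.5,fy=2.5))
E
```

```text
clock: 5.5
position: [0.5544, 0.0742, 0.1003]
ee_rot: [0.989, 0.149, 0.0, -0.0]
ft_force: [0.1, -0.2, -0.7]
grip_width: 0.002
grasp_force: 0.0
clock: 6.75
position: [0.5543, 0.0739, 0.1003]
ee_rot: [0.989, 0.149, 0.0, 0.0]
ft_force: [0.5, 0.1, 0.0]
grip_width: 0.001
grasp_force: 0.0
```

View pics/s3.png

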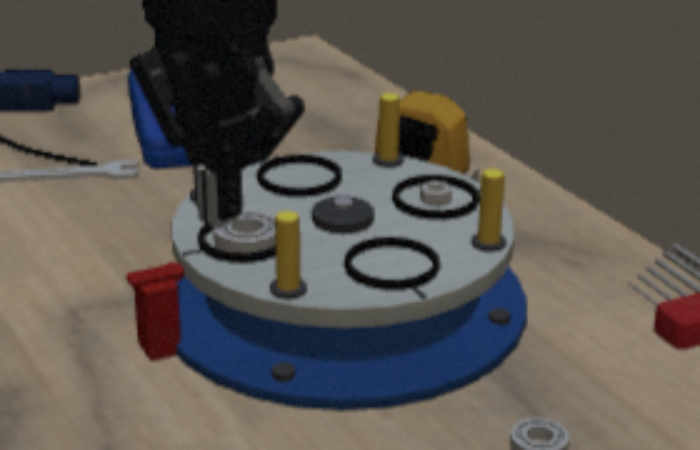

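The plate has clicked on. The bearing (240,235) is by the pointer, with the fingertips 10 mm above it and no measured force, and the posts match their original pixels. I'll lift straight up.

```bash
python3 -m pendant '[[0,0,-0.3,0,0,0,-1],[0,0,-0.8,0,0,0,-1],[0,0,-1.4,0,0,0,-1],[0,0,-2,0,0,0,-1],[0,0,-2.6,0,0,0,-1],[0,0,-3,0,0,0,-1],[0,0.6,-3,0,0,0,-1],[0,1.4,-3,0,0,0,-1],[0,2,-3,0,0,0,-1],[0,2,-3,0,0,0,-1]]'
python3 - <<'E'
from h import *
A=[manip.camera(n)[0][150:370,190:470,::-1] for n in('scene','side')]
cv2.imwrite('pics/f.png',cv2.resize(np.hstack(A),None,fx=1.4,fy=1.4))
for n in('scene','side'):
  for t in('ball_bearing','hex_nut'): print(n,t,[(r['box'],round(r['p'],2)) for r in manip.find_in(t,n)])
  y=np.radians(-4); print(proj(n,[[.641-.068*np.cos(y),.076-.068*np.sin(y),.07],[.641+.068*np.cos(y),.076+.068*np.sin(y),.07]]))
E
```

```text
clock: 8.05
position: [0.5841, -0.0245, 0.251]
ee_rot: [0.989, 0.147, 0.0, 0.0]
ft_force: [0.1, 0.8, -0.4]
grip_width: 0.001
grasp_force: 0.0
scene ball_bearing [([381.7, 316.6, 407.8, 335.0], 0.75), ([267.4, 234.1, 292.1, 248.8], 0.64), ([232.5, 189.1, 388.1, 316.2], 0.29)]
scene hex_nut []
(array([277.87815591, 354.68011951]), array([243.05762614, 226.93554271]))
side ball_bearing [([322.6, 252.4, 350.4, 272.2], 0.87)]
side hex_nut [([239.8, 242.0, 251.5, 254.1], 0.7)]
(array([337.87893756, 249.61170483]), array([264.8004823 , 247.06823759]))
```

View pics/f.png

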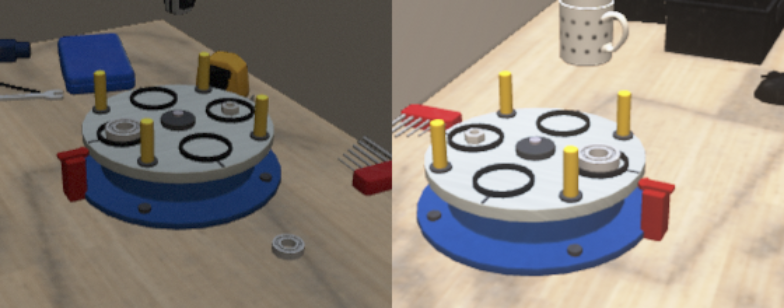

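The bearing lies in the nest at the pointer (scene crop (123,130), side crop (600,157)). The nut is still in the opposite nest, the posts are seated, and the robot is clear.

```bash
python3 -c "from workcell import manip; print(manip.hand_in())"
```

```text
the job is handed in; nothing more can be done
None
```

The index table was turned one catch clockwise (−1.571); the bearing is settled at the red pointer, the bearing and nut are both still in their nests, and the job was handed in at about 8 s.

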